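# Weigh the drying cartridge

## Task

The drying cartridge is locked in the bayonet port of the low white dryer unit. Turn it anticlockwise (seen from above) by its fin until it reaches its stop and the fin lines up with the two notches of the metal collar, lift it straight out, and stand it upright in the middle of the balance's round raised steel pan, set down gently and let go. Leave the other things on the bench where they are.

Things in the scene. Friction and masses are not known exactly. Their poses are not given: they have to be found in the camera images.
- cartridge: grey cartridge: round body 52 mm wide, 60 mm high, a fin across its top (130 long, 14 thick, 34 mm high; 94 mm in all). Near its foot two lugs in line with the fin, 16 mm wide, 4 to 14 mm above the underside, reach 35 mm from the axis. Origin at the centre of the underside; z up, x along the fin. It starts locked, the fin 45 to 75 degrees clockwise of the notches; half a turn looks the same
- fin (a point): centre of the cartridge's fin, on the axis, 77 mm above the underside; x along the fin
- dryer: dryer unit, fixed: white block 130 x 130 x 30 mm with a metal collar on top (30 to 60 mm above the bench, 92 mm across, bore 56 mm). Two open notches in the collar, 30 mm wide, lie along the unit's x axis, one on each side; the lugs pass up only there (within 8 degrees). Stops let the fin turn from 81 degrees clockwise of the notches to 3 degrees past them. Origin at the centre of the underside
- port (a point): centre of the pit's floor, on which the cartridge's foot stands, 12 mm above the bench; x along the notches. The lugs are clear once the foot is 60 mm above the bench
- balance: balance's weighing cell, fixed: a white box 150 x 130 x 51 mm with a round steel pan, 96 mm in diameter, raised above it on a post. Origin at the centre of the underside
- pan (a point): centre of the pan's upper face, 68 mm above the bench
- wellplate: flat clear well plate, 127 x 85 x 14 mm, lying between the two task places; origin at the centre of its underside
- wellplate2: a second well plate, 127 x 85 x 14 mm, lying to the robot's right; origin at the centre of its underside
- bottle: amber bottle, 56 mm wide, 95 mm tall; origin at the centre of its underside
- beaker: glass beaker, 70 mm wide, 85 mm tall; origin at the centre of its underside
- tipbox: white box with clear lid, 120 x 85 x 63 mm; origin at the centre of its underside
- dish: flat round dish, 90 mm wide, 15 mm high; origin at the centre of its underside
- forceps: steel forceps lying flat, 130 mm long, 6 mm high; origin at the centre of the underside
Not all that is in view belongs to the job. Leave any yellow look-alike of the dryer alone. Leave any pink look-alike of the cartridge alone.

How it is judged:
On the way, in this order (a step that is already met when the one before it is completed fails the run):
1. the cartridge, still down in the port, is turned until its fin lines up with the notches (within 0.25 rad) (z of cartridge in the frame of dryer below 0.022 m and angle between the x axis of cartridge and the x axis of dryer, either way round below 0.25 rad), for 0.05 s.
2. the cartridge is lifted out, upright, above the collar (z of cartridge in the frame of dryer above 0.062 m and angle between cartridge's own z axis and vertical below 0.4 rad), for 0.05 s.
At the end, for the whole second after the job is handed in: The cartridge stands upright (within 0.1 rad) and at rest with its whole foot on the balance's pan: its axis within 22 mm of the pan's centre, its underside within 5 mm of the pan's face (horizontal distance between cartridge and pan below 0.022 m and z of cartridge in the frame of pan between -0.005 and 0.005 m and angle between cartridge's own z axis and vertical below 0.1 rad and linear speed of cartridge below 0.02 m/s); the robot touches nothing.
It fails at once if the cartridge is dropped or pressed hard on the balance (over 110 N, as in a fall of some 20 mm) (contact force between cartridge and balance above 110 N).
It fails at once if another thing on the bench is moved by more than 30 mm (distance of any of wellplate, wellplate2, bottle, beaker, tipbox, dish, forceps from where it was at the start of the episode above 0.03 m).
It also fails if it takes over 64 s, if anything falls off the work surface, if the arm or the gripper's body presses on something with over 40 N, if the wrist force passes 120 N, or if a joint passes its speed limit or range.

## Robot

A 6-joint arm with a two-finger parallel gripper is mounted at the origin on the work surface. World frame = base frame: x ahead of the robot, y to its left, z up, the work surface at z = 0. Lengths are in m, angles in rad, forces in N, time in s.
With the tool pointing down it reaches from about 0.3 to 0.825 m from the base axis. Payload 5.4 kg.
Tool frame: the origin (TCP) lies at the centre of the arm's flange, where the gripper is bolted on; the fingertips stand 190 mm ahead of it and the grasp point (between the pads) lies 171 mm ahead of it (arm.grip_point_offset is the z of the grasp point in the tool frame, in m); z points along the fingers, x is the direction in which the jaws open and shut, and the axes are right-handed (so a half turn about z gives the same grasp; the last joint's range is limited). The gripper opens to 92 mm and grips with 3 to 60 N. Pads are 20 mm wide; open, the fingers measure 128 mm over their backs; the gripper's body (75 mm by 189 mm) begins 69 mm behind the grasp point.
Start: joints at [1.086, 0.158, 1.597, -0, 1.386, -0.21], TCP at [0.156, 0.553, 0.405] pointing down, gripper open.
Joint ranges: [-2.91, 2.91], [-0.94, 2.29], [0.18, 2.7], [-1.29, 4.43], [0.17, 2.64], [-3, 3]. Speed limits (rad/s): [2.57, 2.57, 3.14, 3.14, 3.14, 3.14].

## Interface

Orientations are given as a unit quaternion [w, x, y, z].
In Python, from bench import arm, camera, camera_params gives the robot as it stands.
- The arm moves only by the tool step_arm, never from a script. Its argument "targets" is a list of rows, each a list of 4 numbers: the shift along the tool's x, y, z in units of 30 mm (1.0 is 30 mm), then the turn about the tool's z in units of 8 degrees (1.0 is 8 degrees). A call has 1 to 12 rows; each row is the pose to reach, as a shift and turn from the pose commanded when the call began, along the tool's axes at that moment; what a row does not reach only later rows make up. A row lasts 1/10 s, in which the tool goes at most 50 mm and 8.59 degrees, less where a joint would pass 70% of its speed; a pose out of reach is approached as far as the arm can. A call with a gripper value outside its range is refused whole. "gripper" is the gripper command: -1 is shut, 1 is fully open, values between are in proportion, set as the call begins (left out, the last holds). The fingers move at their own pace and stop on an object; "newtons" is the grip in N (left out, the last holds). Time passes only in rows, so rows that repeat a pose let the fingers close. It gives the time, the measured TCP pose, the force and the opening at its end, in the units of the state.
- arm.observe(): the state, without advancing time (a new reading comes with each control period).
- camera(name): name is "scene" or "top"; returns the picture (420x560x3 uint8, red, green, blue); there is no depth.
- camera_params(name): a dict with "camera_matrix" (3x3 intrinsics, pixels), "k1" (the pictures are not rectified: a ray, as slopes to the right and down, at radius r is drawn at 1 + k1 r^2 times it, then the intrinsics apply), "position" and "orientation" of the camera in the world. Camera axes: x right, y down, z forward; pixel columns grow to the right and rows downward; lengths in m; the calibration is good to about 2 mm. A picture is of the moment at which its call begins. camera_params takes no time and is no camera call.
- arm.hand_in(): hands the job in, once; it reports no verdict.
The state is a dict: "t": time; "q": joint angles; "dq": joint speeds; "joint_torque": joint torques, N m; "eef_pos": TCP position; "eef_rot": TCP orientation; "wrist_force": force on the tool from outside, world axes, zero at the start; "torque": the same for the moment, N m; "gripper_width": opening from 0.0 (shut) to 1.0 (fully open).
Only numpy, scipy, OpenCV 4.12 (cv2) and the standard library are available. Lean on these libraries where they do the work, as an engineer would, in place of code of your own. Each camera call takes 0.05 s, during which the arm holds its last target. There are 200 camera calls.

## Working session

There is one attempt and no reset: what is moved stays moved. The work goes in short steps, Python scripts to look and compute and a tool call to move; the robot and the scene stay as the last step left them, time stands still between calls to the robot, and variables do not carry over. Pictures are saved under pics/ and viewed, about 8 in all and at most 12, crops included, and the job is handed in when it is done.

Besides the shell and the picture viewer there is one more tool, called after "Call:" as name([rows], argument=value, ...), one row to a line, values as JSON. step_arm: Moves the arm, as the interface text tells. Its arguments: {"type":"object","properties":{"targets":{"type":"array"},"gripper":{"type":"number"},"newtons":{"type":"number"}},"required":["targets"]}

```bash
mkdir -p pics; ls
python3 - <<'E'
from bench import arm,camera,camera_params
import cv2
for n in("scene","top"):
    p=camera_params(n);print(n,p)
    cv2.imwrite(f"pics/{n}0.png",cv2.cvtColor(camera(n),cv2.COLOR_RGB2BGR))
print(arm.observe())
E
```

```text
pics
scene {'camera_matrix': array([[386.36956907,   0.        , 281.62001868],
       [  0.        , 386.36956907, 212.20833125],
       [  0.        ,   0.        ,   1.        ]]), 'k1': -0.09524548145688892, 'position': array([ 0.96374233, -0.77363175,  0.84440361]), 'orientation': array([-0.42547422,  0.86467734,  0.24118599, -0.1146041 ])}
top {'camera_matrix': array([[534.80775679,   0.        , 273.74445963],
       [  0.        , 534.80775679, 206.36237756],
       [  0.        ,   0.        ,   1.        ]]), 'k1': -0.1609042239670074, 'position': array([0.19904625, 0.07778552, 1.6633253 ]), 'orientation': array([-0.06356447,  0.70490612, -0.70412052,  0.05728188])}
{'t': 0.1, 'q': array([ 1.08592437e+00,  1.58990842e-01,  1.59812320e+00, -7.17732206e-07,
        1.38619038e+00, -2.10103953e-01]), 'dq': array([ 0.0004329 , -0.00290012, -0.00414161, -0.00032422,  0.00027656,
        0.00155358]), 'joint_torque': array([-4.01014013e-04, -3.86501527e+01, -3.22961462e+01,  7.02414243e-02,
        3.39036668e-02, -1.02114882e-05]), 'eef_pos': array([0.15591253, 0.55319426, 0.40380593]), 'eef_rot': array([ 3.63256375e-04,  7.97283698e-01,  6.03604152e-01, -7.74975668e-04]), 'wrist_force': array([ 0.26951827, -0.57777275, -0.76262487]), 'torque': array([-0.0282138 , -0.02587713, -0.01151086]), 'gripper_width': 0.9997624686890346}
```

View pics/scene0.png

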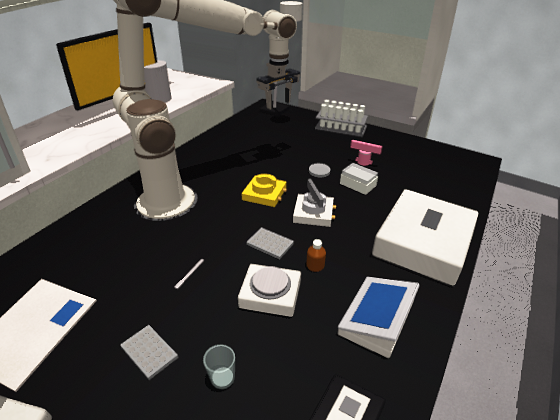

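View pics/top0.png

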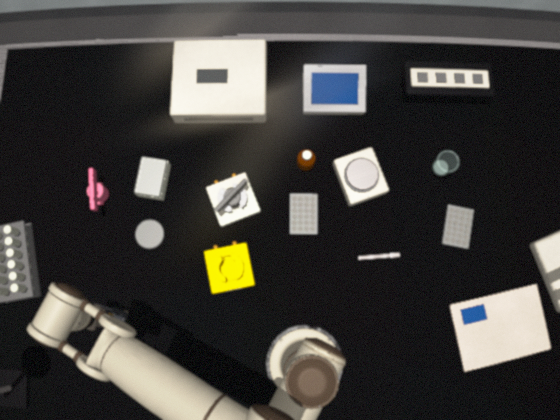

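Candidates: the grey cartridge in the white dryer (top 233,198; scene 315,203), the empty yellow port (top 229,267; scene 265,188) and the pink cartridge (top 96,190; scene 366,152). I choose the grey one in the white dryer. The balance is at top (361,175), with the bottle, plate and tip box as neighbours. Next is a close crop to check the choice.

```bash
cat > h.py <<'E'
import numpy as np, cv2
from scipy.spatial.transform import Rotation as R
from bench import arm,camera,camera_params
def rot(q): return R.from_quat([q[1],q[2],q[3],q[0]])
def ray(n,uv):
    p=camera_params(n);K=p["camera_matrix"]
    d=np.array([(uv[0]-K[0,2])/K[0,0],(uv[1]-K[1,2])/K[1,1]]);s=d.copy()
    for _ in range(20): s=d/(1+p["k1"]*(s@s))
    return p["position"],rot(p["orientation"]).apply([s[0],s[1],1])
def onz(n,uv,z):
    o,d=ray(n,uv);return o+d*(z-o[2])/d[2]
def pix(n,P):
    p=camera_params(n);K=p["camera_matrix"]
    c=rot(p["orientation"]).inv().apply(np.asarray(P)-p["position"]);s=c[:2]/c[2]
    s=s*(1+p["k1"]*(s@s));return s*[K[0,0],K[1,1]]+[K[0,2],K[1,2]]
E
python3 - <<'E'
import cv2,numpy as np
t=cv2.imread("pics/top0.png");s=cv2.imread("pics/scene0.png")
a=cv2.resize(t[165:235,195:275],None,fx=5,fy=5,interpolation=cv2.INTER_CUBIC)
b=cv2.resize(s[165:235,280:350],None,fx=5,fy=5,interpolation=cv2.INTER_CUBIC)
cv2.imwrite("pics/crop1.png",np.hstack([a,b]))
E
```

```text
(no output)
```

View pics/crop1.png

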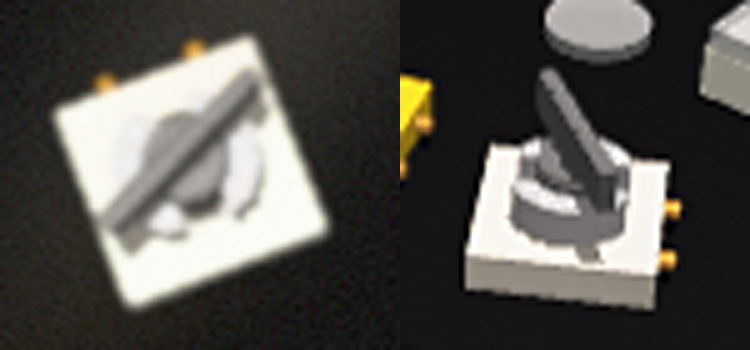

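The crop confirms it: a grey fin across the white dryer, with ends near top px (217,207) and (246,180). The fin lies about 68° clockwise of the block axis that points towards the orange knobs, which is within the stated 45–75°. Now measuring.

Run:
```python
from h import *
t=cv2.imread("pics/top0.png");hsv=cv2.cvtColor(t,cv2.COLOR_BGR2HSV)
def blob(mask,x0,y0,x1,y1):
    m=np.zeros_like(mask);m[y0:y1,x0:x1]=mask[y0:y1,x0:x1]
    c,_=cv2.findContours(m,cv2.RETR_EXTERNAL,cv2.CHAIN_APPROX_NONE);return max(c,key=cv2.contourArea)
w=((hsv[...,2]>110)&(hsv[...,1]<70)).astype(np.uint8)*255
for nm,b,z in(("dryer",(195,165,270,235),.03),("bal",(325,140,400,210),.051)):
    c=blob(w,*b);P=np.array([onz("top",p,z)[:2]*1000 for p in c[:,0].astype(float)],np.float32)
    r=cv2.minAreaRect(P);print(nm,r)
# fin ends top plane z=.106
a=onz("top",(195+110/5,165+210/5),.106);b=onz("top",(195+252/5,165+78/5),.106)
print("fin",a,b,(a+b)/2,np.linalg.norm(a-b),np.degrees(np.arctan2(*(b-a)[1::-1])))
# fin in scene: top edge ends
a=onz("scene",(280+(547-400)/5,165+73/5),.106);b=onz("scene",(280+(605-400)/5,165+172/5),.106)
print("fin scene",a,b,(a+b)/2,np.linalg.norm(a-b),np.degrees(np.arctan2(*(b-a)[1::-1])))
# pan ellipse
g=t[135:215,320:405];cv2.imwrite("pics/c2.png",np.hstack([cv2.resize(g,None,fx=5,fy=5),cv2.resize(cv2.imread("pics/scene0.png")[255:320,230:305],None,fx=5,fy=5)[:400,:375] if 0 else cv2.copyMakeBorder(cv2.resize(cv2.imread("pics/scene0.png")[255:320,235:305],None,fx=5,fy=5),0,75,0,0,0)]))
s=cv2.imread("pics/scene0.png");
for n,im,b,v in(("top",t,(338,155,384,196),0),("scene",s,(240,262,300,303),0)):
    gg=cv2.cvtColor(im,cv2.COLOR_BGR2GRAY)[b[1]:b[3],b[0]:b[2]]
    print(n,np.median(gg));
q=arm.observe();print(rot(q["eef_rot"]).as_matrix().round(3))
for n in("dish","x"):pass
print("tip",onz("top",(152,178),.063),"bottle",onz("top",(306,157),.09),"beaker",onz("top",(447,161),.04))
```

```text
dryer ((505.9640808105469, 220.8848419189453), (138.18136596679688, 137.04063415527344), 21.75579261779785)
bal ((575.8389282226562, -176.85057067871094), (154.13516235351562, 135.2015838623047), 19.642641067504883)
fin [0.46617742 0.26005078 0.106     ] [0.54613621 0.17665297 0.106     ] [0.50615682 0.21835188 0.106     ] 0.11553615230583504 -46.20602788662172
fin scene [0.46356676 0.25955887 0.106     ] [0.55135243 0.17394166 0.106     ] [0.50745959 0.21675027 0.106     ] 0.12262394035750482 -44.28353731033821
top 224.0
scene 213.0
[[ 0.271  0.962 -0.001]
 [ 0.962 -0.271 -0.002]
 [-0.002 -0.    -1.   ]]
tip [0.56465511 0.46981092 0.063     ] bottle [ 0.6231573  -0.00565244  0.09      ] beaker [ 0.6260246  -0.45772912  0.04      ]
```

View pics/c2.png

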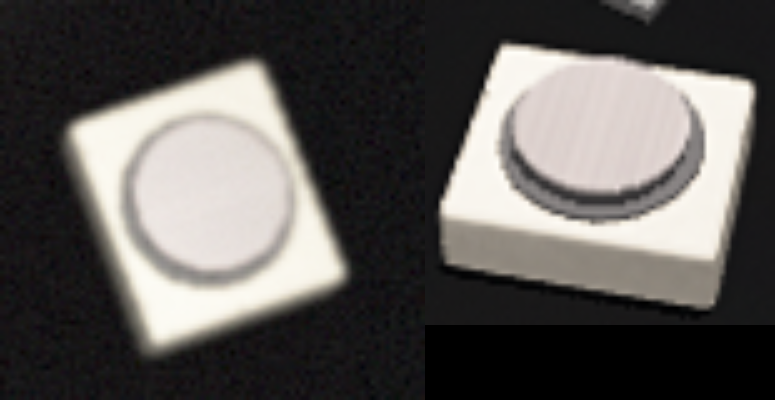

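The crop shows the pan disc centred at about top px (362.4,173.4) and scene px (270.2,280.1). Its 32 px width fits 96 mm. I'll compute the pan position and move to a hover over the fin, turning the jaws across it (yaw 74.3° → 44.5°).

Run:
```python
from h import *
print(onz("top",(362.2,173.3),.068),onz("scene",(270.2,280.1),.068))
print("w",np.linalg.norm(onz("top",(346.6,173),.068)-onz("top",(378.2,173),.068)))
print(pix("top",[.506,.218,.106]),pix("top",[.575,-.18,.068]))
```

```text
[ 0.57786152 -0.17920971  0.068     ] [ 0.57878074 -0.18116313  0.068     ]
w 0.09782488664065497
[231.35864037 193.80209511] [362.48288395 174.20831966]
```

Call:
step_arm([
  [-7.6, 14.27, 1.0, 3.7],
  [-7.6, 14.27, 1.0, 3.7],
  [-7.6, 14.27, 1.0, 3.7],
  [-7.6, 14.27, 1.0, 3.7],
  [-7.6, 14.27, 1.47, 3.7],
  [-7.6, 14.27, 1.47, 3.7],
  [-7.6, 14.27, 1.47, 3.7],
  [-7.6, 14.27, 1.47, 3.7],
  [-7.6, 14.27, 1.47, 3.7],
  [-7.6, 14.27, 1.47, 3.7],
  [-7.6, 14.27, 1.47, 3.7],
  [-7.6, 14.27, 1.47, 3.7],
], gripper=1)

```text
t: 1.3
eef_pos: [0.5063, 0.2173, 0.36]
eef_rot: [-0.0, 0.925, 0.379, -0.001]
wrist_force: [-0.5, -0.0, 0.2]
gripper_width: 1.001
```

Hover reached as planned. One look before lowering.

Run:
```python
from h import *
s=cv2.cvtColor(camera("scene"),cv2.COLOR_RGB2BGR)
cv2.imwrite("pics/s2.png",cv2.resize(s[100:240,255:395],None,fx=4,fy=4,interpolation=cv2.INTER_CUBIC))
```

```text
(no output)
```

View pics/s2.png

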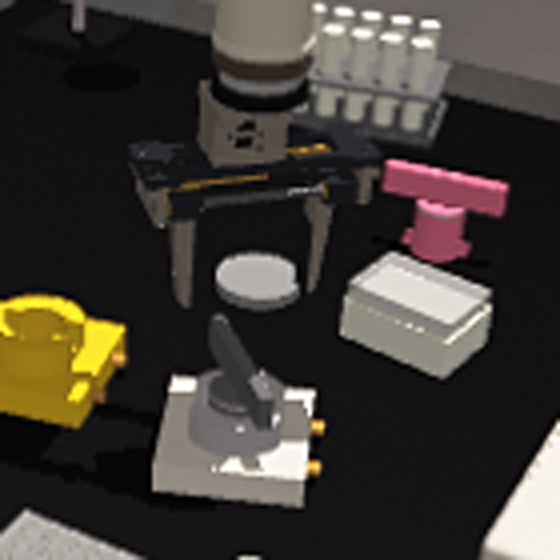

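The jaws straddle the fin's direction (crop fin at 240,370; fingers at 183,295 and 315,285). Lowering 100 mm, then closing.

Call:
step_arm([
  [0, 0, 1.2, 0],
  [0, 0, 2.2, 0],
  [0, 0, 2.8, 0],
  [0, 0, 3.3, 0],
  [0, 0, 3.3, 0],
  [0, 0, 3.3, 0],
])

```text
t: 1.95
eef_pos: [0.5061, 0.2184, 0.2623]
eef_rot: [0.0, 0.925, 0.38, 0.0]
wrist_force: [-1.1, -0.4, 0.5]
gripper_width: 1.0
```

Call:
step_arm([
  [0, 0, 0, 0],
  [0, 0, 0, 0],
  [0, 0, 0, 0],
  [0, 0, 0, 0],
  [0, 0, 0, 0],
  [0, 0, 0, 0],
  [0, 0, 0, 0],
  [0, 0, 0, 0],
  [0, 0, 0, 0],
  [0, 0, 0, 0],
], gripper=-1, newtons=50)

```text
t: 2.95
eef_pos: [0.5069, 0.2179, 0.2627]
eef_rot: [0.0, 0.925, 0.38, 0.001]
wrist_force: [0.9, -0.1, -0.6]
gripper_width: 0.151
```

Gripped at 13.9 mm, which matches the 14 mm fin. Turning anticlockwise: first stage 32°.

Call:
step_arm([
  [0, 0, 0, -0.5],
  [0, 0, 0, -1.0],
  [0, 0, 0, -1.5],
  [0, 0, 0, -2.0],
  [0, 0, 0, -2.5],
  [0, 0, 0, -3.0],
  [0, 0, 0, -3.5],
  [0, 0, 0, -4.0],
  [0, 0, 0, -4.0],
  [0, 0, 0, -4.0],
])

```text
t: 3.95
eef_pos: [0.5067, 0.2187, 0.2626]
eef_rot: [-0.001, 0.785, 0.62, 0.002]
wrist_force: [1.2, 7.2, 2.7]
gripper_width: 0.146
```

Run:
```python
from h import *
o=arm.observe();m=rot(o["eef_rot"]).as_matrix();print(np.degrees(np.arctan2(m[1,0],m[0,0])),o["wrist_force"],o["torque"],o["gripper_width"])
s=cv2.cvtColor(camera("scene"),cv2.COLOR_RGB2BGR)
cv2.imwrite("pics/s3.png",cv2.resize(s[130:240,265:375],None,fx=5,fy=5,interpolation=cv2.INTER_CUBIC))
```

```text
76.62184189171506 [1.23501416 7.16182495 2.68028151] [ 1.26359784 -0.19377057 -0.00986545] 0.1456381656337038
```

View pics/s3.png

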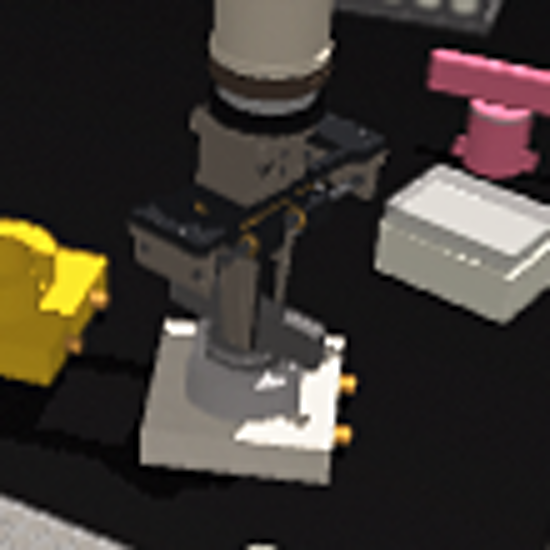

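The fin has followed the gripper (crop 300,325), with low forces. Continuing to the expected alignment (yaw about 112°), then a little towards the stop.

Call:
step_arm([
  [0, 0, 0, -0.5],
  [0, 0, 0, -1.0],
  [0, 0, 0, -1.5],
  [0, 0, 0, -2.0],
  [0, 0, 0, -2.5],
  [0, 0, 0, -3.0],
  [0, 0, 0, -3.5],
  [0, 0, 0, -4.0],
  [0, 0, 0, -4.4],
  [0, 0, 0, -4.4],
  [0, 0, 0, -4.4],
])

```text
t: 5.1
eef_pos: [0.5063, 0.2205, 0.2628]
eef_rot: [-0.002, 0.561, 0.828, 0.004]
wrist_force: [0.3, 16.1, 2.7]
gripper_width: 0.148
```

```bash
cat > st.py <<'E'
from h import *
o=arm.observe();m=rot(o["eef_rot"]).as_matrix();print(o["t"],o["eef_pos"].round(4),"yaw",np.degrees(np.arctan2(m[1,0],m[0,0])).round(2),o["wrist_force"].round(1),o["torque"].round(2),o["gripper_width"].round(3))
E
python3 st.py
```

```text
Traceback (most recent call last):
  File "st.py", line 2, in <module>
    o=arm.observe();m=rot(o["eef_rot"]).as_matrix();print(o["t"],o["eef_pos"].round(4),"yaw",np.degrees(np.arctan2(m[1,0],m[0,0])).round(2),o["wrist_force"].round(1),o["torque"].round(2),o["gripper_width"].round(3))
                                                                                                                                                                                           ^^^^^^^^^^^^^^^^^^^^^^^^
AttributeError: 'float' object has no attribute 'round'
```

Call:
step_arm([
  [0, 0, 0, -0.1],
  [0, 0, 0, -0.2],
  [0, 0, 0, -0.2],
  [0, 0, 0, -0.2],
])

```text
t: 5.5
eef_pos: [0.5063, 0.2206, 0.2628]
eef_rot: [-0.002, 0.55, 0.835, 0.004]
wrist_force: [1.0, 18.0, 4.7]
gripper_width: 0.152
```

```bash
python3 st.py
```

```text
Traceback (most recent call last):
  File "st.py", line 2, in <module>
    o=arm.observe();m=rot(o["eef_rot"]).as_matrix();print(o["t"],o["eef_pos"].round(4),"yaw",np.degrees(np.arctan2(m[1,0],m[0,0])).round(2),o["wrist_force"].round(1),o["torque"].round(2),o["gripper_width"].round(3))
                                                                                                                                                                                           ^^^^^^^^^^^^^^^^^^^^^^^^
AttributeError: 'float' object has no attribute 'round'
```

The side force has grown to 18 N in +y, so the axis is a few mm further in +y. I'll relieve it by 4 mm and creep to the stop.

Call:
step_arm([
  [0.06, 0.02, 0, 0],
  [0.12, 0.05, 0, -0.1],
  [0.12, 0.05, 0, -0.2],
  [0.12, 0.05, 0, -0.3],
  [0.12, 0.05, 0, -0.3],
])

```text
t: 6.0
eef_pos: [0.5064, 0.2224, 0.2626]
eef_rot: [-0.0, 0.532, 0.847, 0.002]
wrist_force: [1.1, 5.9, 4.9]
gripper_width: 0.152
```

```bash
sed -i 's/o\["gripper_width"\].round(3)/o["gripper_width"]/' st.py; python3 st.py
```

```text
6.0 [0.5064 0.2224 0.2626] yaw 115.78 [1.1 5.9 4.9] [ 1.05  0.03 -0.54] 0.1524410606108019
```

Call:
step_arm([
  [0, 0, 0, -0.15],
  [0, 0, 0, -0.3],
  [0, 0, 0, -0.3],
])

```text
t: 6.3
eef_pos: [0.5065, 0.2224, 0.2626]
eef_rot: [-0.0, 0.514, 0.858, 0.002]
wrist_force: [0.5, 6.6, 5.0]
gripper_width: 0.156
```

```bash
python3 st.py
```

```text
6.3 [0.5065 0.2224 0.2626] yaw 118.09 [0.5 6.6 5. ] [ 1.03  0.1  -1.12] 0.15556338558568095
```

The torque rose to 1.1 N m and the jaws are being pried open, so the stop is reached. Backing off about 5° to relax, and checking.

Call:
step_arm([
  [0.06, 0.02, 0, 0.3],
  [0.06, 0.02, 0, 0.6],
  [0.06, 0.02, 0, 0.6],
  [0.06, 0.02, 0, 0.6],
])

```text
t: 6.7
eef_pos: [0.5064, 0.2232, 0.2625]
eef_rot: [0.001, 0.549, 0.836, 0.0]
wrist_force: [1.2, 0.5, 6.3]
gripper_width: 0.153
```

```bash
python3 st.py;  python3 - <<'E'
from h import *
s=cv2.cvtColor(camera("scene"),cv2.COLOR_RGB2BGR)
cv2.imwrite("pics/s4.png",cv2.resize(s[130:240,265:375],None,fx=5,fy=5,interpolation=cv2.INTER_CUBIC))
E
```

```text
6.7 [0.5064 0.2232 0.2625] yaw 113.46 [1.2 0.5 6.3] [ 0.03 -0.05 -0.06] 0.15276454215006682
```

View pics/s4.png

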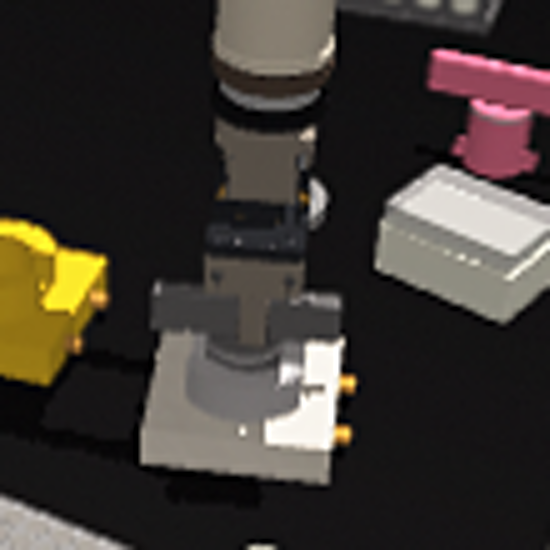

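The fin spans (155,305)–(335,315) parallel to the block edge, and the collar notch opens under its right end (290,370). The residual load is nearly zero. Lifting gently first.

Call:
step_arm([
  [0, 0, -0.15, 0],
  [0, 0, -0.3, 0],
  [0, 0, -0.45, 0],
  [0, 0, -0.6, 0],
  [0, 0, -0.6, 0],
], newtons=60)

```text
t: 7.25
eef_pos: [0.5062, 0.2231, 0.2793]
eef_rot: [0.001, 0.549, 0.836, 0.0]
wrist_force: [5.4, 0.2, -4.6]
gripper_width: 0.148
```

```bash
python3 st.py
```

```text
7.25 [0.5062 0.2231 0.2793] yaw 113.45 [ 5.4  0.2 -4.6] [ 0.11 -1.16  0.  ] 0.14839277824616673
```

Rising freely. The weight is about 5–10 N with a small side load. Continuing up.

Call:
step_arm([
  [0, 0, -0.3, 0],
  [0, 0, -0.6, 0],
  [0, 0, -0.9, 0],
  [0, 0, -1.2, 0],
  [0, 0, -1.7, 0],
  [0, 0, -2.4, 0],
  [0, 0, -3.2, 0],
  [0, 0, -3.6, 0],
  [0, 0, -3.6, 0],
  [0, 0, -3.6, 0],
])

```text
t: 8.25
eef_pos: [0.5054, 0.2235, 0.3867]
eef_rot: [-0.001, 0.549, 0.836, -0.001]
wrist_force: [0.5, -0.6, -4.1]
gripper_width: 0.15
```

```bash
python3 st.py;  python3 - <<'E'
from h import *
s=cv2.cvtColor(camera("scene"),cv2.COLOR_RGB2BGR)
cv2.imwrite("pics/s5.png",cv2.resize(s[90:240,255:395],None,fx=4,fy=4,interpolation=cv2.INTER_CUBIC))
E
```

```text
8.25 [0.5054 0.2235 0.3867] yaw 113.46 [ 0.5 -0.6 -4.1] [ 0.1  -0.05  0.02] 0.15046285022607297
```

View pics/s5.png

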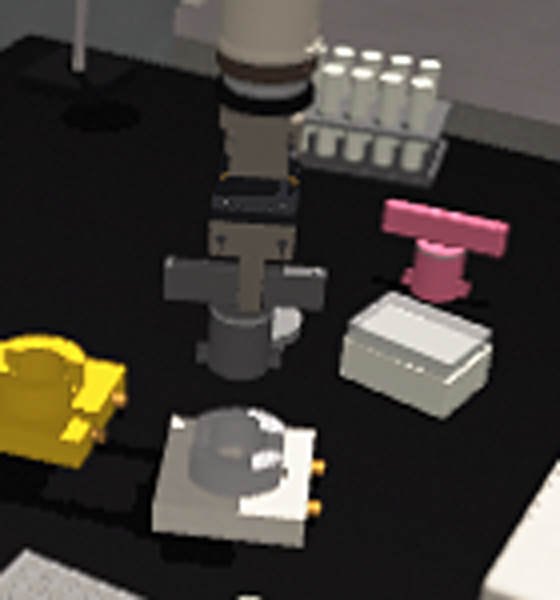

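The cartridge is out, upright, with its lugs clear of the collar (body at crop 240,345). Carrying it over the balance with the foot at about 136 mm, above the 95 mm bottle.

Call:
step_arm([
  [-0.5, -0.12, 0, 0],
  [-1.4, -0.33, 0, 0],
  [-2.6, -0.61, 0, 0],
  [-3.9, -0.92, 0, 0],
  [-5.2, -1.22, 0, 0],
  [-6.5, -1.53, 0, 0],
  [-7.8, -1.84, 0, 0],
  [-9.1, -2.14, 0, 0],
  [-10.4, -2.45, 0, 0],
  [-11.7, -2.75, 0, 0],
  [-12.6, -2.97, 0, 0],
  [-13.1, -3.08, 0, 0],
])

```text
t: 9.5
eef_pos: [0.5769, -0.1767, 0.3862]
eef_rot: [-0.001, 0.55, 0.835, -0.0]
wrist_force: [-0.1, 0.4, -3.1]
gripper_width: 0.151
```

Call:
step_arm([
  [-0.2, -0.05, 0, 0],
  [-0.2, -0.05, 0, 0],
  [-0.2, -0.05, 0.5, 0],
  [-0.2, -0.05, 1.0, 0],
  [-0.2, -0.05, 1.3, 0],
  [-0.2, -0.05, 1.3, 0],
  [-0.2, -0.05, 1.3, 0],
])

```text
t: 10.2
eef_pos: [0.5785, -0.1795, 0.3482]
eef_rot: [-0.0, 0.548, 0.836, -0.0]
wrist_force: [-0.6, -0.4, -4.7]
gripper_width: 0.149
```

```bash
python3 st.py;  python3 - <<'E'
from h import *
s=cv2.cvtColor(camera("scene"),cv2.COLOR_RGB2BGR)
cv2.imwrite("pics/s6.png",cv2.resize(s[180:320,205:345],None,fx=4,fy=4,interpolation=cv2.INTER_CUBIC))
o=arm.observe()["eef_pos"]
f=[.578,-.18,.068]
print("pan crop px",(pix("scene",f)-[205,180])*4,"foot expected",(pix("scene",[o[0],o[1],o[2]-.2505])-[205,180])*4)
E
```

```text
10.2 [ 0.5785 -0.1795  0.3482] yaw 113.48 [-0.6 -0.4 -4.7] [ 0.06 -0.03  0.03] 0.1489587858592916
pan crop px [260.74181355 398.84347491] foot expected [261.3291272  367.52651434]
```

View pics/s6.png

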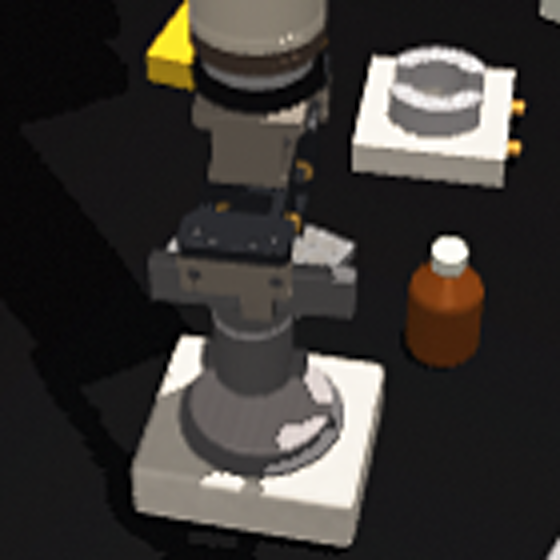

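The cartridge is over the pan: body centre at crop x≈254 against the pan's ≈261, so about 4 mm off, and the foot's lower edge is at about y 394 as predicted. Lowering, with about 30 mm to contact.

Call:
step_arm([
  [0, 0, 0.3, 0],
  [0, 0, 0.55, 0],
  [0, 0, 0.75, 0],
  [0, 0, 0.83, 0],
  [0, 0, 0.88, 0],
  [0, 0, 0.9, 0],
  [0, 0, 0.9, 0],
  [0, 0, 0.9, 0],
])

```text
t: 11.05
eef_pos: [0.5786, -0.1799, 0.3219]
eef_rot: [0.0, 0.549, 0.836, 0.0]
wrist_force: [-0.4, 0.4, -3.3]
gripper_width: 0.149
```

Call:
step_arm([
  [0, 0, 0.02, 0],
  [0, 0, 0.04, 0],
  [0, 0, 0.06, 0],
  [0, 0, 0.06, 0],
  [0, 0, 0.06, 0],
])

```text
t: 11.55
eef_pos: [0.5785, -0.1799, 0.3198]
eef_rot: [-0.0, 0.549, 0.836, -0.0]
wrist_force: [0.9, -0.0, -4.5]
gripper_width: 0.147
```

```bash
python3 st.py
```

```text
11.55 [ 0.5785 -0.1799  0.3198] yaw 113.45 [ 0.9 -0.  -4.5] [ 0.05 -0.03  0.01] 0.14711403484232935
```

Not in contact yet (−4.5 N is the weight). Creeping on.

Call:
step_arm([
  [0, 0, 0.02, 0],
  [0, 0, 0.04, 0],
  [0, 0, 0.04, 0],
  [0, 0, 0.04, 0],
])

```text
t: 11.95
eef_pos: [0.5785, -0.1798, 0.3186]
eef_rot: [0.0, 0.549, 0.836, -0.0]
wrist_force: [0.0, -0.3, -3.1]
gripper_width: 0.149
```

Call:
step_arm([
  [0, 0, 0.02, 0],
  [0, 0, 0.04, 0],
  [0, 0, 0.04, 0],
  [0, 0, 0.04, 0],
])

```text
t: 12.35
eef_pos: [0.5786, -0.1798, 0.3186]
eef_rot: [0.0, 0.549, 0.836, -0.0]
wrist_force: [-3.9, 2.6, 5.9]
gripper_width: 0.149
```

Contact at z 0.3186, as predicted, with the vertical force reversed to +6 N. Releasing and retreating straight up.

Call:
step_arm([
  [0, 0, 0, 0],
  [0, 0, 0, 0],
  [0, 0, 0, 0],
  [0, 0, 0, 0],
  [0, 0, 0, 0],
  [0, 0, 0, 0],
  [0, 0, 0, 0],
  [0, 0, 0, 0],
], gripper=0.3)

```text
t: 13.15
eef_pos: [0.5787, -0.1798, 0.3178]
eef_rot: [0.0, 0.549, 0.836, 0.0]
wrist_force: [0.8, -0.8, 5.4]
gripper_width: 0.651
```

Call:
step_arm([
  [0, 0, -0.3, 0],
  [0, 0, -0.8, 0],
  [0, 0, -1.5, 0],
  [0, 0, -2.5, 0],
  [0, 0, -3.5, 0],
  [0, 0, -4.0, 0],
  [0, 0, -4.0, 0],
  [0, 0, -4.0, 0],
])

```text
t: 13.95
eef_pos: [0.5783, -0.1797, 0.4364]
eef_rot: [-0.001, 0.549, 0.836, -0.0]
wrist_force: [0.2, -0.5, 0.1]
gripper_width: 0.651
```

```bash
python3 st.py;  python3 - <<'E'
from h import *
s=cv2.cvtColor(camera("scene"),cv2.COLOR_RGB2BGR)
cv2.imwrite("pics/s7.png",s)
t=cv2.cvtColor(camera("top"),cv2.COLOR_RGB2BGR)
cv2.imwrite("pics/v7.png",np.hstack([cv2.resize(s[180:320,205:345],(420,420),interpolation=cv2.INTER_CUBIC),cv2.resize(t[120:225,280:385],(360,420))]))
print("pan crop px",(pix("scene",[.578,-.18,.068])-[205,180])*3)
E
```

```text
13.95 [ 0.5783 -0.1797  0.4364] yaw 113.46 [ 0.2 -0.5  0.1] [ 0.09 -0.01 -0.02] 0.6510476327862804
pan crop px [195.55636016 299.13260618]
```

View pics/v7.png

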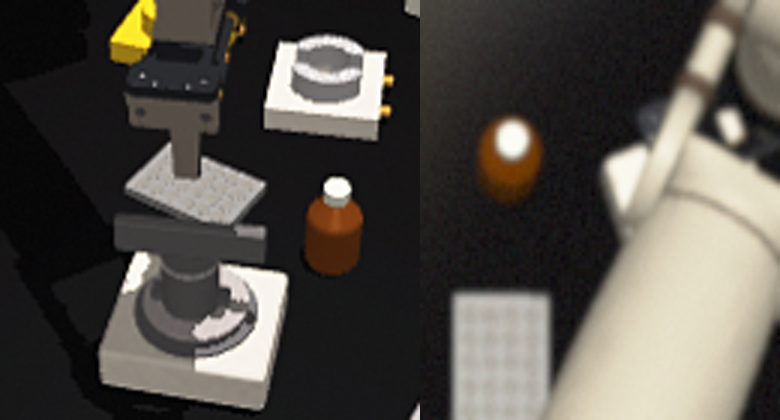

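The cartridge stands upright on the pan: body at crop x≈190 against the pan's ≈196, about 4 mm off. The gripper is clear, and the bottle and plate are undisturbed. Handing in.

```bash
python3 -c "
from bench import arm
print(arm.hand_in())"
```

```text
the job is handed in; nothing more can be done
None
```

The cartridge is standing upright on the balance pan, let go of, and the job was handed in at about 14 s of the 64 s; the hand-in reported no verdict.

- **Turning:** I gripped the fin (13.9 mm measured, 14 mm given) and turned it about 68° anticlockwise. At the stop the torque rose to 1.1 N m. I then backed off until the load was near zero, with the fin about 2° past the notches by my measurement.
- **Lifting and placing:** It came straight out with low force. It touched the pan at TCP height 0.3186 m (0.3185 m predicted), with the force changing gently from about −3 N to +6 N. Then I released it and backed off straight up.
- **Last checks:** The final scene picture shows it upright on the pan, about 4 mm off centre (22 mm allowed). The gripper is about 118 mm above the release height and the wrist force is about zero. The bottle and the nearer well plate look undisturbed. I did not compare the positions of the other things with the start.
- **What disagreed:**
  - My first estimate of the cartridge's axis was about 5 mm short in y. It showed up as an 18 N side load during the turn, which I corrected.
  - The wrist force still read 5.4 N after the jaws opened, and dropped to about zero once I backed off; I did not find the cause.
  - The arm hid the balance in the final top view, so the last centring check rests on the scene camera alone.

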